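# Wedge a board flush in a clamping jig and keep it tight

## Task

The red cedar board lies loose in the wedge-clamp jig and must be held flush against the jig's back fence. Pull the chest's top drawer right out to its stop, take the tapered wedge out by its upright grip, stand it on the jig at the wide end of the gap between the board and the slanting front cleat, and slide it nose first along the gap until the board sits tight and flush against the fence. Finish while still gripping the wedge and pushing it in, so that the board stays pressed: do not let go.

Things in the scene. Friction and masses are not known exactly. Their poses are not given: they have to be found in the camera images.
- chest_drawer0 (a joint): Top drawer of the two-drawer wooden bench chest (240 mm wide, 200 deep, 184 high, fixed): how far it is pulled out, m; 0 shut, 0.133 at its stop. Starts 0 to 12 mm open; slides straight out with about 1 N of friction and stays where it is left. Inside it is 155 mm front to back, 198 mm wide.
- chest_drawer0_handle (a point): Middle of the top drawer's pull: a level round steel bar, 11 mm thick, 120 mm long, its axis 35 mm before the drawer front (about 29 mm free behind it) and 146 mm above the bench, 38 mm below the chest's top. x: into the chest (pull along -x); y: along the bar; z up. The drawer front is 15 mm thick, its top edge 25 mm above the bar.
- wedge_grip (a point): Centre of the loose wooden wedge's upright grip (20 mm thick in x, flat sides, 45 mm long in y, top 17 mm above this point), 47 mm above the wedge's underside, 77.5 mm behind the nose, 11.4 mm from the flat face. x: to the flat face; y: to the nose; z up. Starts upright in the drawer, parallel to its front within 0.12 rad, 45 to 63 mm behind the front's inner face, nose left.
- wedge_nose (a point): Middle of the wedge's nose end, 15 mm above its underside. Axes as wedge_grip. Blade 105 mm long, 30 high, 12 thick at the nose, 26.7 at the head: taper 0.14 (8 degrees), all on the -x face, the +x face flat. 0.09 kg. A flat plain pine block, 45x100x18 mm, lies behind the wedge in the drawer and is not needed.
- jig: Wedge-clamp jig, fixed to the bench. Origin: underside centre of its plywood base (170 mm in x, 250 in y, 12 thick). x: from its front to the back fence; y: left along the fence; z up. End stop at the left, 20 mm high, its face at y = 0.100. Front edge of a flush board: x = -0.015. With the board flush the wedge, flat face on the board, nose to +y, comes tight with its nose near y = 0.040.
- fence: The jig's back fence, a straight wooden strip 30 mm wide (x), 250 mm long (y), 24 mm high; origin at the centre of its underside, on top of the jig's base; axes as the jig's. Its front face is at x = -0.015 here. A fixed belt sander overhangs the bench behind the jig: it fills x + y > 0.645 m (world) at world y < 0.06 m, heights 0.18 to 0.28 m; keep gripper and wrist on the robot's side of it.
- gap_mouth (a point): Middle of the gap's wide right-hand mouth, on top of the jig's base (12 mm above the bench); axes as the jig's. The slanting cleat (20 mm high, 30 wide, 116 long) runs from here 115 mm to the left. Between it and a flush board the gap is 26 mm here, narrowing by 0.14 mm a mm to 10 mm: the wedge's own taper. The wedge stands on the base and slides in along +y.
- board_mid (a point): Centre of the loose red cedar board (70 mm in its x, 190 in its y, 22 thick, 0.12 kg), flat on the jig's base between fence and cleat, its y along the fence. Starts 3 to 6 mm short of the fence, up to 0.02 rad askew, up to 11 mm short of the end stop; slides easily. Flush, its centre is 50 mm in front of the fence's origin.

How it is judged:
By the outcome, as a careful person would: the job done as asked, in the order asked, and still so for the second after the job is handed in, while the arm keeps its last pose, push and grip.
It also fails if it takes over 48 s, if anything falls off the work surface, if the arm or the gripper's body presses on something with over 40 N, if the wrist force passes 120 N, or if a joint passes its speed limit or range.

## Robot

A 7-joint arm with a two-finger parallel gripper is mounted at the origin on a cart in front of the work surface, level with it; the furniture and walls round the work are solid. World frame = base frame: x ahead of the robot, y to its left, z up, the work surface at z = 0. Lengths are in m, angles in rad, forces in N, time in s.
With the tool pointing down it reaches from about 0.35 to 0.9 m from the base axis. Payload 8.1 kg.
Tool frame: the origin (TCP) lies at the very end of the fingers, on their centre line; the grasp point (between the pads) lies 19 mm behind it; z points along the fingers, y is the line along which they close (so a half turn about z gives the same grasp; the last joint's range is limited). The gripper opens to 85 mm and grips with 20 to 120 N. Pads are 22 mm wide; open, the fingers measure 114 mm over their backs; the gripper's body (76 mm by 85 mm) begins 54 mm behind the grasp point. The pads swing forward as they close: fully open they stand 13 mm farther back than shut.
Start: joints at [1.174, 0.434, 0.025, 1.573, -0.012, 1.134, -0.075], TCP at [0.181, -0.598, 0.231] pointing down, gripper open.
Joint ranges: [-2.62, 2.62], [-0.44, 2.09], [-1.27, 1.32], [0.08, 2.57], [-1.32, 4.46], [0.12, 2], [-2.74, 2.74]. Speed limits (rad/s): [2.22, 2.22, 3.01, 3.01, 3.14, 3.14, 3.14].

## Interface

Orientations are given as a rotation vector (axis times angle).
In Python, from station import * gives the robot as it stands.
- The arm moves only by the tool carry_out, never from a script. Its argument "commands" is a list of rows, each a list of 4 numbers: the shift along the tool's x, y, z in mm, then the turn about the tool's z in rad. A call has 1 to 20 rows; each row shifts and turns the commanded pose from where the row before left it, along the tool's axes as they then stand; what a row does not reach is not made up. A row lasts 1/8 s, in which the tool goes at most 62.5 mm and 10.7 degrees, less where a joint would pass 70% of its speed; a pose out of reach is approached as far as the arm can. A call is refused whole if a number of a shift passes 62.5 or a number of a turn 0.188, either way. A call with a gripper value outside its range is refused whole. "claw" is the opening, from 0 (shut) to 1 (fully open), set as the call begins (left out, the last holds). The fingers move at their own pace and stop on an object; the grip force is fixed at half the most. Time passes only in rows, so rows that do not move let the fingers close. It gives the time, the measured TCP pose, the force, the opening and the grip force at its end, in the units of the state.
- read_state(): the state, without advancing time (a new reading comes with each control period).
- snapshot(name): name is "scene" or "top"; returns (picture, depth): 480x640x3 uint8, red, green, blue; 480x640 float32, m along the optical axis (not along the pixel's ray), 0 where there is no reading.
- camera_info(name): a dict with "vfov" (degrees; the focal length in pixels is half the picture's height over the tangent of half this angle, whatever the lens; pixels are square), "cx", "cy" (the principal point, pixels), "rvec" (rotation vector, rad) and "tvec" (3), from world to camera coordinates, as OpenCV has them. Camera axes: x right, y down, z forward; pixel columns grow to the right and rows downward; lengths in m; the calibration is good to about 2 mm. A picture is of the moment at which its call begins. camera_info takes no time and is no camera call.
- close_job(): hands the job in; it is judged then, once.
Trained networks look in the newest picture that a camera, given by its name, has taken for a name from the list of things; names that differ only in an ending like _2 or _b are one class to them, and where a whole thing is asked for, a point or a joint stands for the part that bears it (a point fixed in the world has none). Each returns a list of dicts, best first, with "score" (0 to 1); they miss things now and then, are a little off and sometimes report something else, mostly with a low value. They report only what shows in the picture. A call takes as long as a camera call.
- find_in(target, camera): "extent" ([left, top, right, bottom] in pixels, round what is visible of it).
- trace(target, camera): "pixels" (480x640 bool, what is visible of it) and "extent" ([left, top, right, bottom] in pixels, round what is visible of it).
- landmark_of(target, camera): "point" ([column, row] in pixels: a listed point, or the origin of a listed thing).
The state is a dict: "time": time; "joints": joint angles; "qd": joint speeds; "effort": joint torques, N m; "eef_pos": TCP position; "tcp_rot": TCP orientation; "wrist_force": force on the tool from outside, world axes, zero at the start; "ft_torque": the same for the moment, N m; "opening": finger opening in m; "gripper_force": force on a finger pad.
Only numpy, scipy, OpenCV 4.12 (cv2) and the standard library are available. Lean on these libraries where they do the work, as an engineer would, in place of code of your own. Each camera call takes 0.05 s, during which the arm holds its last target. There are 200 camera calls.

## Working session

There is one attempt and no reset: what is moved stays moved. The work goes in short steps, Python scripts to look and compute and a tool call to move; the robot and the scene stay as the last step left them, time stands still between calls to the robot, and variables do not carry over. Pictures are saved under pics/ and viewed, at most 10 in all, crops included, and the job is handed in when it is done.

Besides the shell and the picture viewer there is one more tool, called after ">>>" by a JSON object that holds its "method" and its "body". carry_out: Moves the arm, as the interface text tells. Its arguments: {"type":"object","properties":{"commands":{"type":"array","items":{"type":"array","items":{"type":"number"}}},"claw":{"type":"number"}},"required":["commands"]}

```bash
mkdir -p pics
cat > h.py <<'E'
from station import *
import numpy as np, cv2
from scipy.spatial.transform import Rotation as R
def cam(n):
    c=camera_info(n); f=240/np.tan(np.radians(c["vfov"])/2)
    return f,c["cx"],c["cy"],R.from_rotvec(c["rvec"]).as_matrix(),np.array(c["tvec"])
def ray(n,px):
    f,cx,cy,Rm,t=cam(n); d=Rm.T@np.array([(px[0]-cx)/f,(px[1]-cy)/f,1.]); return -Rm.T@t,d
def atz(n,px,z):
    o,d=ray(n,px); return o+d*(z-o[2])/d[2]
def cloud(n,dep):
    f,cx,cy,Rm,t=cam(n); v,u=np.mgrid[:480,:640]
    P=np.stack([(u-cx)/f*dep,(v-cy)/f*dep,dep],-1)-t
    return P@Rm
def proj(n,p):
    f,cx,cy,Rm,t=cam(n); q=Rm@np.array(p)+t; return [cx+f*q[0]/q[2],cy+f*q[1]/q[2]]
def save(n,pic): cv2.imwrite("pics/"+n+".png",pic[...,::-1])
E
python3 - <<'E'
from h import *
np.set_printoptions(precision=4,suppress=True)
s=read_state(); print(s["time"],s["eef_pos"],s["tcp_rot"],s["opening"],R.from_rotvec(s["tcp_rot"]).as_matrix())
for n in("scene","top"):
    print(camera_info(n)); p,d=snapshot(n); save(n+"0",p); P=cloud(n,d)
    for t in ("chest_drawer0_handle","wedge_grip","wedge_nose","jig","fence","gap_mouth","board_mid"):
        for r in landmark_of(t,n)[:2]:
            u=np.array(r["point"]); c,w=int(u[0]),int(u[1])
            print(n,t,round(r["score"],2),u,P[w,c] if 0<=w<480 and 0<=c<640 else None)
print(read_state()["time"])
E
```

```text
0.0 [ 0.1808 -0.5977  0.2305] [-3.1063 -0.4596  0.0005] 0.0854637827694463 [[ 0.9572  0.2896 -0.0005]
 [ 0.2896 -0.9571  0.0014]
 [-0.0001 -0.0015 -1.    ]]
{'vfov': 49.64668898155664, 'cx': 321.67280660131604, 'cy': 243.7995050773761, 'rvec': array([ 2.0676, -0.7186,  0.3557]), 'tvec': array([-0.3509,  0.3627,  0.6239])}
scene chest_drawer0_handle 0.77 [257.5 214.1] [0.5021 0.2674 0.149 ]
scene wedge_grip 0.51 [284.1 187. ] [0.5712 0.2763 0.1785]
scene jig 0.65 [421.2 350.9] [ 0.5792 -0.0883  0.028 ]
scene fence 0.72 [410.9 318.2] [ 0.0957 -0.4694  0.6437]
scene gap_mouth 0.57 [456.6 360.3] [ 0.6037 -0.1394  0.0311]
scene gap_mouth 0.56 [417.2 350.1] [ 0.578  -0.0812  0.023 ]
scene board_mid 0.8 [413.9 336.7] [ 0.5865 -0.0627  0.0352]
{'vfov': 46.29645325651087, 'cx': 319.62509479544633, 'cy': 236.49094495151766, 'rvec': array([ 2.1824, -2.172 ,  0.1059]), 'tvec': array([0.1145, 0.5865, 1.2285])}
top chest_drawer0_handle 0.87 [236.7 273.4] [0.5004 0.2851 0.1492]
top jig 0.9 [401.4 235. ] [ 0.5893 -0.0634  0.0357]
top jig 0.34 [375.4 214. ] [ 0.6359 -0.0057  0.0369]
top fence 0.93 [379.4 215.8] [ 0.6342 -0.0151  0.0329]
top fence 0.72 [238.2 271.9] [0.5044 0.281  0.1505]
top gap_mouth 0.91 [424.6 225.8] [ 0.615  -0.1201  0.0086]
top board_mid 0.73 [398.7 230.7] [ 0.6005 -0.0569  0.0355]
0.8
```

View pics/scene0.png

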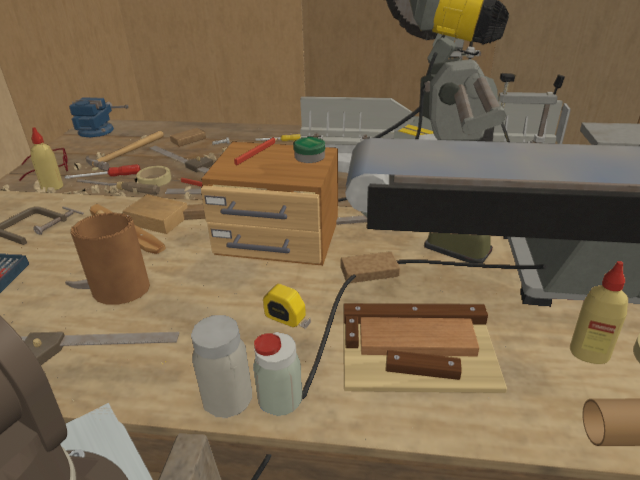

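View pics/top0.png

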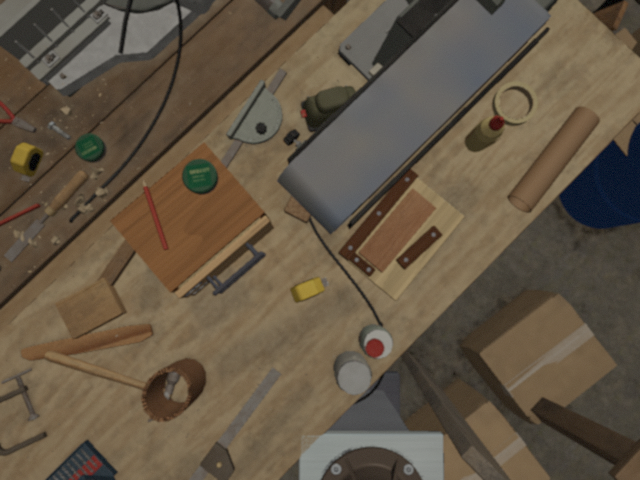

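Scene: the chest (top view, handle at about 237,272) and the jig (about 400,235) with the board and the dark fence and cleat; jars stand in front of the jig. Next, exact poses by fitting rectangles.

```bash
cat >> h.py <<'E'
def rect(P,m,lo,hi):
    q=P[m&(P[...,2]>lo)&(P[...,2]<hi)]
    if len(q)<8: return None
    med=np.median(q,0); q=q[np.linalg.norm(q[:,:2]-med[:2],axis=1)<.2]
    r=cv2.minAreaRect((q[:,:2]*1000).astype(np.float32)); return len(q),np.round(q.mean(0),4),r
E
python3 - <<'E'
from h import *
np.set_printoptions(precision=4,suppress=True)
p,d=snapshot("top"); P=cloud("top",d); np.save("top0.npy",P)
for t,lo,hi in (("chest_drawer0_handle",.135,.158),("jig",.005,.045),("fence",.026,.046),("board_mid",.026,.045)):
    for r in trace(t,"top")[:1]:
        m=r["pixels"]; print(t,round(r["score"],2),r["extent"],m.sum(),np.percentile(P[m][:,2],[5,50,95]),rect(P,m,lo,hi)); np.save("m_"+t,m)
p,d=snapshot("scene"); np.save("sc0.npy",cloud("scene",d)); cv2.imwrite("pics/x.png",p)
C=np.load("top0.npy"); 
# chest top
m=(abs(C[...,2]-.184)<.006)&(C[...,1]>.1); print(rect(C,m,.17,.2))
# handle bar by height near
m=(C[...,2]>.138)&(C[...,2]<.158)&(np.hypot(C[...,0]-.5,C[...,1]-.285)<.075); print(rect(C,m,.138,.158))
E
```

```text
chest_drawer0_handle 0.97 [176.1, 214.6, 273.4, 298.5] 2215 [0.1037 0.1622 0.1743] (646, array([0.5113, 0.2905, 0.1496]), ((519.5450439453125, 297.20745849609375), (60.1840934753418, 229.4036407470703), 41.55804443359375))
jig 0.6 [340.3, 170.2, 462.9, 299.3] 5579 [0.0081 0.0152 0.0382] (5468, array([ 0.5859, -0.0691,  0.0219]), ((594.4151611328125, -66.78706359863281), (171.79721069335938, 251.39398193359375), 50.52376937866211))
fence 0.65 [338.4, 170.8, 415.4, 261.6] 1516 [0.0306 0.0358 0.0401] (1445, array([ 0.6341, -0.0102,  0.036 ]), ((637.7120971679688, -12.794052124023438), (30.078887939453125, 249.0713653564453), 50.48390197753906))
board_mid 0.74 [362.5, 189.7, 437.4, 274.2] 2765 [0.0288 0.0338 0.0382] (2652, array([ 0.6011, -0.0547,  0.034 ]), ((601.5344848632812, -55.359397888183594), (70.35822296142578, 190.14874267578125), 49.98933410644531))
(10170, array([0.6016, 0.379 , 0.1845]), ((611.0889282226562, 379.2931213378906), (219.57177734375, 240.54156494140625), 41.193328857421875))
(560, array([0.5077, 0.2888, 0.15  ]), ((510.1270751953125, 293.93902587890625), (41.57611083984375, 134.0248260498047), 41.22056579589844))
```

```bash
cat >> h.py <<'E'
def frame(o,deg,p):
    a=np.radians(deg); c,s=np.cos(a),np.sin(a); q=np.asarray(p)[...,:2]-np.asarray(o)[:2]
    return np.stack([q[...,0]*c+q[...,1]*s,-q[...,0]*s+q[...,1]*c],-1)
def plan(p,yaw,wps):
    """wps: (x,y,z,yaw_deg,rows); tool pointing down; prints rows in tool axes"""
    p=np.array(p,float)
    for *t,ty,n in wps:
        d=(np.array(t)-p)/n; dy=np.radians(ty-yaw)/n
        for k in range(n):
            a=np.radians(yaw)+k*dy; tx=np.array([np.cos(a),np.sin(a),0]); tyv=np.array([np.sin(a),-np.cos(a),0])
            print([round(1000*d@tx,1),round(1000*d@tyv,1),round(-1000*d[2],1),round(-dy,3)],end=",")
        print(); p=np.array(t,float); yaw=ty
def toolyaw(s=None):
    m=R.from_rotvec((s or read_state())["tcp_rot"]).as_matrix(); return np.degrees(np.arctan2(m[1,0],m[0,0]))
E
python3 - <<'E'
from h import *
np.set_printoptions(precision=4,suppress=True)
C=np.load("top0.npy")
m=(C[...,2]>.147)&(C[...,2]<.156)&(np.hypot(C[...,0]-.5,C[...,1]-.285)<.085); q=C[m]
f=frame((.5,.285),41.3,q); print(len(q)); print(np.histogram(f[:,0],bins=np.arange(-.06,.07,.005)));
b=f[(f[:,0]<.012)]; print(np.percentile(b[:,0],[5,50,95]),b[:,1].min(),b[:,1].max()); print(np.polyfit(b[:,1],b[:,0],1))
# chest top front edge & centre
q=C[(abs(C[...,2]-.184)<.006)&(np.hypot(C[...,0]-.61,C[...,1]-.38)<.2)]; f=frame((.5,.285),41.3,q); print(np.percentile(f,[.5,1,50,99,99.5],axis=0))
S=np.load("sc0.npy"); m=(S[...,2]>.144)&(S[...,2]<.158)&(np.hypot(S[...,0]-.5,S[...,1]-.285)<.085); f=frame((.5,.285),41.3,S[m]); print(len(f),np.histogram(f[:,0],bins=np.arange(-.06,.07,.005))[0])
# heights along the route
m=(C[...,0]>.3)&(C[...,0]<.5)&(C[...,1]<.25)&(C[...,1]>-.4); print(C[m][:,2].max())
plan((.1808,-.5977,.2305),16.8,[(.40,-.28,.235,56,9),(.44,.06,.235,110,9)])
E
```

```text
482
(array([  0,   0,   0,   0,   0,   0,   0,   0,   0,   0,  59, 151, 117,
        12,  20,  18,  19,  18,  68,   0,   0,   0,   0,   0,   0]), array([-0.06 , -0.055, -0.05 , -0.045, -0.04 , -0.035, -0.03 , -0.025,
       -0.02 , -0.015, -0.01 , -0.005, -0.   ,  0.005,  0.01 ,  0.015,
        0.02 ,  0.025,  0.03 ,  0.035,  0.04 ,  0.045,  0.05 ,  0.055,
        0.06 ,  0.065]))
[-0.0063 -0.0013  0.0061] -0.0667683697237455 0.06143640910082034
[ 0.0045 -0.0009]
[[ 0.0524 -0.1216]
 [ 0.0532 -0.1205]
 [ 0.1335  0.0058]
 [ 0.2356  0.1152]
 [ 0.2365  0.1162]]
883 [  0   0   0   0   0   0   0   0   0  22 225  79  10  10  13  13  10  64
 426  11   0   0   0   0   0]
1.2762553895323523
[np.float64(33.5), np.float64(-26.8), np.float64(-0.5), np.float64(-0.076)],[np.float64(35.5), np.float64(-24.1), np.float64(-0.5), np.float64(-0.076)],[np.float64(37.2), np.float64(-21.4), np.float64(-0.5), np.float64(-0.076)],[np.float64(38.7), np.float64(-18.5), np.float64(-0.5), np.float64(-0.076)],[np.float64(40.0), np.float64(-15.5), np.float64(-0.5), np.float64(-0.076)],[np.float64(41.1), np.float64(
[... 247 characters left out ...]
5), np.float64(-0.076)],
[np.float64(33.8), np.float64(-17.4), np.float64(-0.0), np.float64(-0.105)],[np.float64(35.4), np.float64(-13.8), np.float64(-0.0), np.float64(-0.105)],[np.float64(36.7), np.float64(-10.0), np.float64(-0.0), np.float64(-0.105)],[np.float64(37.5), np.float64(-6.1), np.float64(-0.0), np.float64(-0.105)],[np.float64(38.0), np.float64(-2.2), np.float64(-0.0), np.float64(-0.105)],[np.float64(38.0), np.float64(1.8), np.float64(-0.0), np.float64(-0.105)],[np.float64(37.6), np.float64(5.8), np.float64(-0.0), np.float64(-0.105)],[np.float64(36.8), np.float64(9.7), np.float64(-0.0), np.float64(-0.105)],[np.float64(35.6), np.float64(13.5), np.float64(-0.0), np.float64(-0.105)],
```

>>> {"method": "carry_out", "body": {"commands": [[33.5, -27, 0, -0.076], [35.5, -24, 0, -0.076], [37, -21.5, 0, -0.076], [38.5, -18.5, 0, -0.076], [40, -15.5, 0, -0.076], [41, -12.5, 0, -0.076], [42, -9, 0, -0.076], [42.5, -6, 0, -0.076], [43, -3, 0, -0.076], [34, -17.5, 0, -0.105], [35.5, -14, 0, -0.105], [36.5, -10, 0, -0.105], [37.5, -6, 0, -0.105], [38, -2, 0, -0.105], [38, 2, 0, -0.105], [37.5, 6, 0, -0.105], [37, 9.5, 0, -0.105], [35.5, 13.5, 0, -0.105]], "claw": 0.32}}

```text
time: 3.35
eef_pos: [0.44, 0.0611, 0.2316]
tcp_rot: [1.794, 2.578, 0.0]
wrist_force: [1.4, 0.3, -0.3]
opening: 0.0272
gripper_force: 0.0
```

```bash
sed -i 's/print(\[round(1000\*d@tx,1),round(1000\*d@tyv,1),round(-1000\*d\[2\],1),round(-dy,3)\],end=",")/print("[%.1f, %.1f, %.1f, %.3f]"%(1000*d@tx,1000*d@tyv,-1000*d[2],-dy),end=",")/' h.py
python3 - <<'E'
from h import *
s=read_state(); y=toolyaw(s); print(y,s["joints"])
plan(s["eef_pos"],y,[(.5005,.2814,.225,131.3,5),(.5005,.2814,.133,131.3,3)])
E
```

```text
110.34463583851056 [ 0.31615219  0.20621685 -0.66279625  1.94813047  0.14763834  1.03420715
 -0.05700316]
[37.1, 26.7, 1.3, -0.073],[35.0, 29.3, 1.3, -0.073],[32.8, 31.8, 1.3, -0.073],[30.4, 34.1, 1.3, -0.073],[27.8, 36.2, 1.3, -0.073],
[0.0, 0.0, 30.7, -0.000],[0.0, 0.0, 30.7, -0.000],[0.0, 0.0, 30.7, -0.000],
```

>>> {"method": "carry_out", "body": {"commands": [[37, 26.5, 1.3, -0.073], [35, 29.5, 1.3, -0.073], [33, 32, 1.3, -0.073], [30.5, 34, 1.3, -0.073], [28, 36, 1.3, -0.073], [0, 0, 0, 0], [0, 0, 0, 0]]}}

```text
time: 4.22
eef_pos: [0.5008, 0.2798, 0.2245]
tcp_rot: [-1.301, -2.859, 0.001]
wrist_force: [-0.6, 0.0, 0.7]
opening: 0.0275
gripper_force: 0.0
```

Run:
```python
from h import *
s=read_state(); print(s["eef_pos"],toolyaw(s),s["joints"])
p,d=snapshot("scene"); cv2.imwrite("pics/a1.png",cv2.resize(p[110:270,170:380,::-1],None,fx=3,fy=3))
plan(s["eef_pos"],toolyaw(s),[(.5005,.2814,.133,131.3,4)])
```

```text
[0.5007874  0.27982985 0.22450115] 131.05615869395893 [-0.07844919  0.46297382 -0.74538198  1.66476342  0.33871448  1.14843491
 -0.19586615]
[0.3, 0.2, 22.9, -0.001],[0.3, 0.2, 22.9, -0.001],[0.3, 0.2, 22.9, -0.001],[0.3, 0.2, 22.9, -0.001],
```

View pics/a1.png

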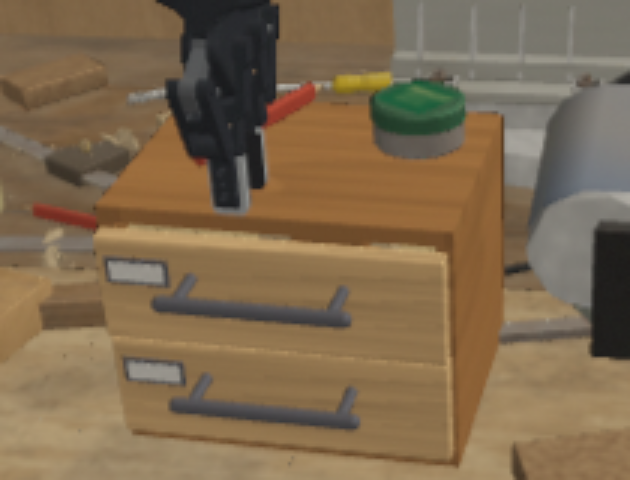

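The gripper hangs centred over the top bar (crop 155–350, 310). Going down.

>>> {"method": "carry_out", "body": {"commands": [[0.3, 0, 23, 0], [0.3, 0, 23, 0], [0.3, 0.5, 23, 0], [0.3, 0.5, 23, 0], [0, 0, 0, 0]]}}

```text
time: 4.9
eef_pos: [0.5004, 0.2796, 0.1317]
tcp_rot: [-1.303, -2.858, 0.005]
wrist_force: [-0.5, 0.3, 1.0]
opening: 0.0273
gripper_force: 0.0
```

>>> {"method": "carry_out", "body": {"commands": [[0, 0, 0, 0], [0, 0, 0, 0], [0, 0, 0, 0], [0, 0, 0, 0]], "claw": 0.0}}

```text
time: 5.4
eef_pos: [0.5018, 0.2817, 0.1338]
tcp_rot: [1.301, 2.858, 0.002]
wrist_force: [0.6, -3.1, 6.8]
opening: 0.0085
gripper_force: 59.3
```

>>> {"method": "carry_out", "body": {"commands": [[0, -10, 0, 0], [0, -18, 0, 0], [0, -22, 0, 0], [0, -22, 0, 0], [0, -22, 0, 0], [0, -16, 0, 0], [0, -6, 0, 0], [0, -3, 0, 0], [0, 0, 0, 0]]}}

```text
time: 6.52
eef_pos: [0.412, 0.203, 0.1337]
tcp_rot: [1.301, 2.857, 0.001]
wrist_force: [1.7, -3.5, 8.8]
opening: 0.0085
gripper_force: 59.8
```

>>> {"method": "carry_out", "body": {"commands": [[0, -3, 0, 0], [0, -3, 0, 0], [0, -3, 0, 0], [0, -2, 0, 0], [0, 0, 0, 0]]}}

```text
time: 7.15
eef_pos: [0.4039, 0.196, 0.1337]
tcp_rot: [1.301, 2.857, 0.002]
wrist_force: [4.1, -4.1, 8.6]
opening: 0.009
gripper_force: 59.8
```

>>> {"method": "carry_out", "body": {"commands": [[0, -2, 0, 0], [0, -2, 0, 0], [0, 0, 0, 0]]}}

```text
time: 7.52
eef_pos: [0.4028, 0.195, 0.1339]
tcp_rot: [1.3, 2.856, 0.009]
wrist_force: [10.6, 1.6, -4.6]
opening: 0.0089
gripper_force: 58.9
```

>>> {"method": "carry_out", "body": {"commands": [[0, 1.5, 0, 0], [0, 0, 0, 0], [0, 0, 0, 0]], "claw": 0.32}}

```text
time: 7.9
eef_pos: [0.4004, 0.1947, 0.1327]
tcp_rot: [-1.3, -2.86, 0.001]
wrist_force: [0.6, 0.0, 0.4]
opening: 0.027
gripper_force: 0.0
```

>>> {"method": "carry_out", "body": {"commands": [[0, 0, -20, 0], [0, 0, -30, 0], [0, 0, -35, 0], [0, -15, -30, 0], [0, 0, 0, 0]]}}

```text
time: 8.52
eef_pos: [0.3899, 0.1851, 0.2495]
tcp_rot: [1.3, 2.857, 0.002]
wrist_force: [0.6, -0.1, -0.1]
opening: 0.0271
gripper_force: 0.0
```

Run:
```python
from h import *
np.set_printoptions(precision=4,suppress=True)
s=read_state(); print(s["time"],s["eef_pos"],toolyaw(s))
for n in ("scene","top"):
    p,d=snapshot(n); P=cloud(n,d); np.save(n+"1.npy",P)
    if n=="top": cv2.imwrite("pics/t1.png",cv2.resize(p[180:340,130:330,::-1],None,fx=3,fy=3))
    for t,z in (("wedge_grip",.16),("wedge_nose",.13),("chest_drawer0_handle",.146)):
        for r in landmark_of(t,n)[:1]:
            u=r["point"]; print(n,t,round(r["score"],2),u,P[int(u[1]),int(u[0])],atz(n,u,z))
    for r in trace("wedge_grip",n)[:1]:
        m=r["pixels"]; np.save("mw_"+n,m); q=P[m]; print(n,r["score"],r["extent"],len(q),np.percentile(q[:,2],[2,25,50,75,98]))
```

```text
8.525 [0.3899 0.1851 0.2495] 131.05586981584761
scene wedge_nose 0.7 [226.4, 226.8] [0.4208 0.2334 0.1717] [0.4487 0.2924 0.13  ]
scene chest_drawer0_handle 0.71 [232.5, 250.9] [0.4053 0.1901 0.1516] [0.4082 0.1947 0.146 ]
scene 0.93 [236.3, 209.0, 278.3, 226.1] 507 [0.1311 0.1434 0.1531 0.1626 0.1662]
top wedge_grip 0.85 [253.8, 270.7] [0.5061 0.2493 0.1658] [0.5049 0.2483 0.16  ]
top wedge_nose 0.89 [226.0, 293.5] [0.4603 0.307  0.1324] [0.4593 0.3074 0.13  ]
top chest_drawer0_handle 0.68 [279.8, 325.4] [0.4309 0.1645 0.6588] [0.3967 0.1965 0.146 ]
top 0.74 [222.7, 260.9, 271.0, 298.1] 519 [0.1225 0.1324 0.1476 0.1651 0.1693]
```

View pics/t1.png

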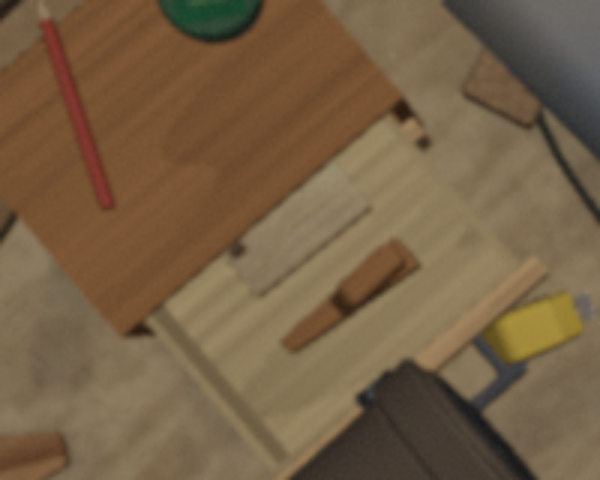

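The drawer is open; the wedge lies in it with its grip at crop (372,275) and its nose at (290,340), pine block behind.

Run:
```python
from h import *
np.set_printoptions(precision=4,suppress=True)
for n in ("top","scene"):
    P=np.load(n+"1.npy"); near=np.hypot(P[...,0]-.505,P[...,1]-.249)<.05
    m=near&(P[...,2]>.157)&(P[...,2]<.175); print(n,"gripTop",np.median(P[m][:,2]),rect(P,m,.157,.175))
    near=np.hypot(P[...,0]-.485,P[...,1]-.275)<.08; f=frame((.505,.249),41.3,P)
    m=near&(abs(f[...,0])<.03)&(P[...,2]>.122)&(P[...,2]<.142); print("blade",rect(P,m,.122,.142))
    m=near&(f[...,0]<-.022)&(f[...,0]>-.045)&(P[...,2]<.13); print("floor",np.median(P[m][:,2]))
P=np.load("top1.npy");m=np.load("mw_top.npy"); q=P[m&(P[...,2]>.12)&(P[...,2]<.175)]
print(cv2.minAreaRect((q[:,:2]*1000).astype(np.float32)))
```

```text
top gripTop 0.1651916897498874 (240, array([0.5026, 0.2506, 0.165 ]), ((502.4826965332031, 251.0666046142578), (20.072452545166016, 48.78720474243164), 41.154598236083984))
blade (250, array([0.482 , 0.2744, 0.1323]), ((486.22723388671875, 267.427734375), (24.880611419677734, 104.98248291015625), 41.781578063964844))
floor 0.10222479714821575
scene gripTop 0.16385232450560475 (203, array([0.5007, 0.2432, 0.1631]), ((501.19464111328125, 246.84791564941406), (21.0795955657959, 48.114776611328125), 39.43770980834961))
blade (168, array([0.4877, 0.2611, 0.1354]), ((486.4475402832031, 264.4483642578125), (22.268415451049805, 105.13066101074219), 40.04756164550781))
floor -0.0004310086680702195
((487.7958679199219, 268.5990295410156), (24.233211517333984, 103.44898986816406), 39.14053726196289)
```

Run:
```python
from h import *
s=read_state(); plan(s["eef_pos"],toolyaw(s),[(.5022,.2495,.235,130.9,4),(.5022,.2495,.137,130.9,4)])
```

```text
[-6.4, 31.8, 3.1, 0.001],[-6.3, 31.8, 3.1, 0.001],[-6.3, 31.8, 3.1, 0.001],[-6.3, 31.8, 3.1, 0.001],
[0.0, 0.0, 24.5, -0.000],[0.0, 0.0, 24.5, -0.000],[0.0, 0.0, 24.5, -0.000],[0.0, 0.0, 24.5, -0.000],
```

>>> {"method": "carry_out", "body": {"commands": [[-6.3, 31.8, 3, 0], [-6.3, 31.8, 3, 0], [-6.3, 31.8, 3, 0], [-6.3, 31.8, 3, 0], [0, 0, 0, 0], [0, 0, 20, 0], [0, 0, 25, 0], [0, 0, 25, 0], [0, 0, 18, 0], [0, 0, 0, 0]], "claw": 0.5}}

```text
time: 10.28
eef_pos: [0.5012, 0.2488, 0.1468]
tcp_rot: [-1.3, -2.858, 0.003]
wrist_force: [-0.6, -0.8, -0.2]
opening: 0.0426
gripper_force: 0.0
```

>>> {"method": "carry_out", "body": {"commands": [[0, 1, 9, 0], [0, 0, 0, 0]]}}

```text
time: 10.52
eef_pos: [0.5029, 0.2501, 0.1388]
tcp_rot: [1.301, 2.859, -0.0]
wrist_force: [0.1, 0.7, 0.1]
opening: 0.0428
gripper_force: 0.0
```

>>> {"method": "carry_out", "body": {"commands": [[0, 0, 0, 0], [0, 0, 0, 0], [0, 0, 0, 0], [0, 0, 0, 0]], "claw": 0.0}}

```text
time: 11.02
eef_pos: [0.5032, 0.2503, 0.1393]
tcp_rot: [1.301, 2.859, 0.001]
wrist_force: [-0.2, -0.2, 6.2]
opening: 0.0194
gripper_force: 59.2
```

>>> {"method": "carry_out", "body": {"commands": [[0, 0, -10, 0], [0, 0, -25, 0], [0, 0, -35, 0], [0, 0, -35, 0], [0, 0, 0, 0]]}}

```text
time: 11.65
eef_pos: [0.5037, 0.2513, 0.2468]
tcp_rot: [1.3, 2.857, 0.006]
wrist_force: [-0.1, -0.0, -1.0]
opening: 0.0191
gripper_force: 58.6
```

Run:
```python
from h import *
s=read_state(); print(s["eef_pos"],toolyaw(s),s["wrist_force"],s["opening"])
plan(s["eef_pos"],toolyaw(s),[(.45,.06,.225,134,7),(.53,-.10,.20,138,6),(.6851,-.1879,.16,140.5,6)])
```

```text
[0.50374168 0.25125476 0.24676743] 131.0812482441101 [-0.1245192  -0.04054098 -1.04982518] 0.01908443962392838
[-15.5, -23.7, 3.1, -0.007],[-15.4, -23.9, 3.1, -0.007],[-15.2, -24.0, 3.1, -0.007],[-15.0, -24.1, 3.1, -0.007],[-14.9, -24.2, 3.1, -0.007],[-14.7, -24.3, 3.1, -0.007],[-14.5, -24.4, 3.1, -0.007],
[-28.4, -8.9, 4.2, -0.012],[-28.3, -9.3, 4.2, -0.012],[-28.2, -9.6, 4.2, -0.012],[-28.1, -9.9, 4.2, -0.012],[-28.0, -10.2, 4.2, -0.012],[-27.9, -10.6, 4.2, -0.012],
[-29.0, 6.4, 6.7, -0.007],[-29.1, 6.2, 6.7, -0.007],[-29.1, 6.0, 6.7, -0.007],[-29.1, 5.8, 6.7, -0.007],[-29.2, 5.6, 6.7, -0.007],[-29.2, 5.4, 6.7, -0.007],
```

>>> {"method": "carry_out", "body": {"commands": [[-15.5, -23.7, 3, -0.007], [-15.4, -24, 3, -0.007], [-15.2, -24, 3, -0.007], [-15, -24, 3, -0.007], [-15, -24.2, 3, -0.007], [-14.7, -24.3, 3, -0.007], [-14.5, -24.4, 3, -0.007], [-28.4, -9, 4, -0.012], [-28.3, -9.3, 4, -0.012], [-28.2, -9.6, 4, -0.012], [-28.1, -10, 4, -0.012], [-28, -10.2, 4, -0.012], [-28, -10.6, 4, -0.012], [-29, 6.4, 6.5, -0.007], [-29, 6.2, 6.5, -0.007], [-29, 6, 6.5, -0.007], [-29, 5.8, 6.5, -0.007], [-29, 5.6, 6.5, -0.007], [-29, 5.4, 6.5, -0.007], [0, 0, 0, 0]]}}

```text
time: 14.15
eef_pos: [0.6832, -0.1901, 0.1573]
tcp_rot: [-1.065, -2.953, 0.001]
wrist_force: [0.1, -0.4, -0.8]
opening: 0.0186
gripper_force: 58.8
```

Run:
```python
from h import *
np.set_printoptions(precision=4,suppress=True)
s=read_state(); print(s["time"],s["eef_pos"],toolyaw(s),s["wrist_force"],s["opening"],s["joints"])
J=(.5938,-.0668); f0=frame(J,50.5,np.array(s["eef_pos"])); print("tcp in jig",f0)
z=s["eef_pos"][2]-.037
for n in("scene","top"):
    p,d=snapshot(n); P=cloud(n,d); np.save(n+"2.npy",P)
    save(n+"2",p)
    for t,zz in (("wedge_nose",z+.015),("wedge_grip",z+.047),("board_mid",.023),("gap_mouth",.012)):
        for r in landmark_of(t,n)[:1]:
            u=r["point"]; w=P[int(u[1]),int(u[0])]; print(n,t,round(r["score"],2),u,w,"jig",frame(J,50.5,w),frame(J,50.5,atz(n,u,zz)))
    for r in trace("board_mid",n)[:1]: print(r["score"],r["extent"],rect(P,r["pixels"],.027,.042))
    for r in trace("wedge_nose",n)[:1]:
        q=P[r["pixels"]]; q=q[(abs(q[:,2]-z-.03)<.006)]; print("wedge",r["score"],r["extent"],len(q), cv2.minAreaRect((1000*frame(J,50.5,q)).astype(np.float32)) if len(q)>5 else None)
cv2.imwrite("pics/s2.png",cv2.resize(cv2.imread("pics/scene2.png")[250:410,320:530],None,fx=3,fy=3))
```

```text
14.15 [ 0.6832 -0.1901  0.1573] 140.32990978045112 [ 0.1162 -0.4236 -0.8158] 0.018620027306852152 [ 0.5542  0.7172 -0.6323  1.3834  0.4327  1.183   0.7541]
tcp in jig [-0.0382 -0.1474]
scene wedge_nose 0.64 [476.7, 300.8] [ 0.6264 -0.1399  0.1422] jig [-0.0357 -0.0716] [-0.0294 -0.075 ]
scene wedge_grip 0.91 [535.1, 285.7] [ 0.6668 -0.2004  0.1876] jig [-0.0567 -0.1413] [-0.0329 -0.153 ]
scene board_mid 0.91 [414.9, 333.8] [ 0.5944 -0.0576  0.0334] jig [0.0075 0.0054] [0.0163 0.002 ]
scene gap_mouth 0.94 [459.9, 362.4] [ 0.6034 -0.1454  0.0318] jig [-0.0546 -0.0575] [-0.0369 -0.0647]
0.86 [359.4, 316.2, 476.8, 354.9] (3562, array([ 0.5984, -0.0629,  0.0334]), ((596.5703735351562, -64.77867126464844), (86.02529907226562, 190.52159118652344), 50.71485137939453))
wedge 0.68 [471.6, 274.5, 555.5, 317.8] 578 ((-42.213043212890625, -123.98240661621094), (106.45917510986328, 20.704208374023438), 80.53959655761719)
top wedge_nose 0.66 [442.3, 211.3] [ 0.6287 -0.1313  0.1431] jig [-0.0276 -0.0679] [-0.0291 -0.0698]
top wedge_grip 0.78 [472.3, 180.3] [ 0.6845 -0.1816  0.1867] jig [-0.0309 -0.143 ] [-0.0335 -0.1493]
top board_mid 0.95 [400.9, 231.6] [ 0.5988 -0.062   0.0306] jig [ 0.0068 -0.0008] [ 0.0041 -0.0024]
top gap_mouth 0.84 [423.6, 224.0] [ 0.6167 -0.1168  0.014 ] jig [-0.024  -0.0495] [-0.0252 -0.0508]
0.64 [362.1, 188.2, 434.6, 272.6] (2610, array([ 0.6011, -0.0542,  0.034 ]), ((601.9320678710938, -55.50465393066406), (70.10504150390625, 190.78265380859375), 49.97444152832031))
wedge 0.59 [439.9, 179.3, 474.6, 216.3] 181 ((-35.540618896484375, -103.35910034179688), (20.9648380279541, 69.68219757080078), 0.1563458889722824)
```

View pics/s2.png

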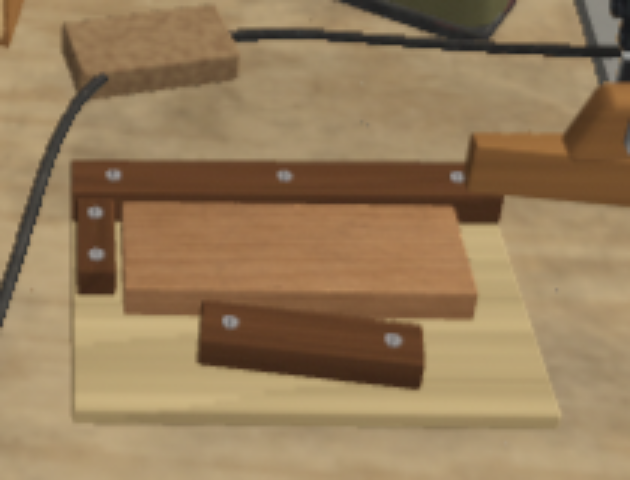

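The wedge is held level with its nose (crop 470,160) leading. Checking the cleat and the gap from the same top depth.

Run:
```python
from h import *
np.set_printoptions(precision=4,suppress=True)
J=(.5938,-.0668); P=np.load("top2.npy"); f=frame(J,50.5,P); z=P[...,2]
pic=cv2.imread("pics/top2.png")
hi=(z>.024)&(z<.045)
for y in np.arange(-.09,.1,.01):
    m=(abs(f[...,1]-y)<.005)&(abs(f[...,0])<.1)
    h=f[m&hi][:,0]; l=f[m&~hi&(z<.02)][:,0]
    g=l[(l>-.06)&(l<0)]
    c=h[h<-.03]
    print(round(y,3),"low pts",np.sort(g).round(3)[[0,-1]] if len(g) else None,len(g),"hi<-.02:",np.sort(h[h<-.01]).round(3)[[0,-1]] if (h<-.01).any() else None)
```

```text
-0.09 low pts [-0.06  -0.024] 74 hi<-.02: [-0.022 -0.01 ]
-0.08 low pts [-0.059 -0.023] 67 hi<-.02: [-0.022 -0.01 ]
-0.07 low pts [-0.06  -0.025] 71 hi<-.02: [-0.022 -0.01 ]
-0.06 low pts [-0.059 -0.023] 42 hi<-.02: [-0.07 -0.01]
-0.05 low pts [-0.041 -0.023] 34 hi<-.02: [-0.069 -0.01 ]
-0.04 low pts [-0.038 -0.023] 30 hi<-.02: [-0.068 -0.011]
-0.03 low pts [-0.037 -0.023] 28 hi<-.02: [-0.067 -0.01 ]
-0.02 low pts [-0.036 -0.023] 26 hi<-.02: [-0.067 -0.01 ]
-0.01 low pts [-0.035 -0.023] 26 hi<-.02: [-0.064 -0.01 ]
-0.0 low pts [-0.032 -0.023] 20 hi<-.02: [-0.063 -0.01 ]
0.01 low pts [-0.031 -0.023] 18 hi<-.02: [-0.062 -0.011]
0.02 low pts [-0.03  -0.023] 18 hi<-.02: [-0.061 -0.01 ]
0.03 low pts [-0.029 -0.022] 14 hi<-.02: [-0.058 -0.011]
0.04 low pts [-0.06  -0.023] 12 hi<-.02: [-0.057 -0.011]
0.05 low pts [-0.059 -0.022] 12 hi<-.02: [-0.056 -0.01 ]
0.06 low pts [-0.06  -0.023] 67 hi<-.02: [-0.054 -0.01 ]
0.07 low pts [-0.06  -0.022] 76 hi<-.02: [-0.021 -0.011]
0.08 low pts [-0.059 -0.022] 75 hi<-.02: [-0.02 -0.01]
0.09 low pts [-0.06  -0.021] 75 hi<-.02: [-0.02  -0.011]
```

>>> {"method": "carry_out", "body": {"commands": [[0, -1, 20, -0.003], [0, 0, 30, 0], [0, 0, 30, 0], [0, 0, 15, 0], [0, 0, 6, 0], [0, 0, 0, 0]]}}

```text
time: 15.6
eef_pos: [0.6828, -0.1896, 0.059]
tcp_rot: [1.059, 2.957, 0.0]
wrist_force: [-0.9, 0.2, -0.7]
opening: 0.0192
gripper_force: 58.8
```

>>> {"method": "carry_out", "body": {"commands": [[0, 0, 4, 0], [0, 0, 3, 0], [0, 0, 1, 0], [0, 0, 0, 0]]}}

```text
time: 16.1
eef_pos: [0.6826, -0.1897, 0.0508]
tcp_rot: [1.059, 2.957, -0.0]
wrist_force: [-0.0, 0.8, -0.8]
opening: 0.0194
gripper_force: 58.8
```

Run:
```python
from h import *
np.set_printoptions(precision=4,suppress=True)
s=read_state(); print(s["time"],s["eef_pos"],toolyaw(s),s["wrist_force"]); print(frame((.5938,-.0668),50.5,np.array(s["eef_pos"])))
p,d=snapshot("scene"); cv2.imwrite("pics/s3.png",cv2.resize(p[250:410,350:560,::-1],None,fx=3,fy=3))
```

```text
16.1 [ 0.6826 -0.1897  0.0508] 140.58315284686216 [-0.0426  0.7742 -0.849 ]
[-0.0383 -0.1467]
```

View pics/s3.png

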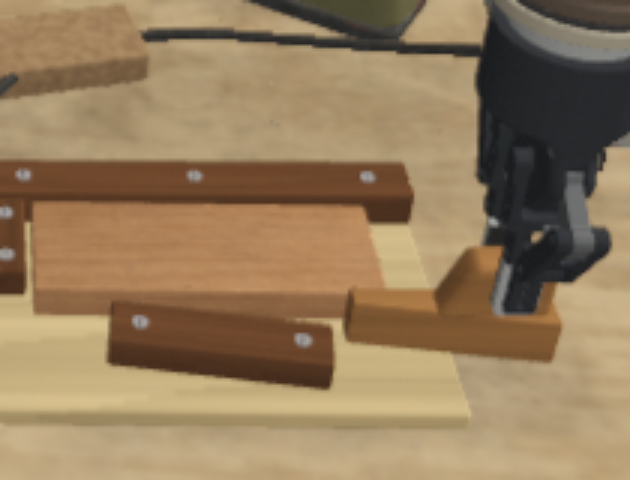

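The nose (crop 348,315) stands just right of the cleat's end, lined up with the gap. Lower to contact.

>>> {"method": "carry_out", "body": {"commands": [[0, 0, 1, 0], [0, 0, 1, 0], [0, 0, 0, 0]]}}

```text
time: 16.52
eef_pos: [0.6828, -0.1897, 0.0493]
tcp_rot: [1.059, 2.957, -0.0]
wrist_force: [-1.3, 0.3, 4.9]
opening: 0.0193
gripper_force: 59.6
```

>>> {"method": "carry_out", "body": {"commands": [[0, 0, -0.4, 0], [6, 0, 0, 0], [8, 0, 0, 0], [8, 0, 0, 0], [6, 0, 0, 0], [4, 0, 0, 0], [0, 0, 0, 0]]}}

```text
time: 17.4
eef_pos: [0.6577, -0.1685, 0.0494]
tcp_rot: [-1.058, -2.958, -0.001]
wrist_force: [-0.1, 1.2, 4.8]
opening: 0.0187
gripper_force: 59.6
```

Run:
```python
from h import *
np.set_printoptions(precision=4,suppress=True)
s=read_state(); print(s["time"],s["eef_pos"],toolyaw(s),frame((0,0),50.5,np.array(s["wrist_force"]))); print(frame((.5938,-.0668),50.5,np.array(s["eef_pos"])))
```

```text
17.4 [ 0.6577 -0.1685  0.0494] 140.61577637535268 [0.8276 0.8253]
[-0.0379 -0.114 ]
```

>>> {"method": "carry_out", "body": {"commands": [[7, 0.9, 0, 0], [8, 1.1, 0, 0], [8, 1.1, 0, 0], [7, 1, 0, 0], [0, 0, 0, 0]]}}

```text
time: 18.02
eef_pos: [0.6367, -0.1458, 0.0494]
tcp_rot: [-1.057, -2.957, -0.001]
wrist_force: [1.4, 1.6, 6.2]
opening: 0.019
gripper_force: 59.8
```

```bash
cat > st.py <<'E'
from h import *
np.set_printoptions(precision=4,suppress=True)
s=read_state(); print(s["time"],s["eef_pos"],toolyaw(s),frame((0,0),50.5,np.array(s["wrist_force"])),s["wrist_force"][2],s["ft_torque"]); print(frame((.5938,-.0668),50.5,np.array(s["eef_pos"])))
E
python3 st.py
```

```text
18.025 [ 0.6367 -0.1458  0.0494] 140.64794205935428 [ 2.1382 -0.0794] 6.179846258714235 [ 0.5395 -0.3411 -0.211 ]
[-0.0337 -0.0833]
```

>>> {"method": "carry_out", "body": {"commands": [[7, 1, 0, 0], [7, 1, 0, 0], [7, 1, 0, 0], [6, 0.9, 0, 0], [0, 0, 0, 0]]}}

```text
time: 18.65
eef_pos: [0.6188, -0.1264, 0.0494]
tcp_rot: [-1.059, -2.958, -0.0]
wrist_force: [2.3, 1.1, 5.7]
opening: 0.0191
gripper_force: 59.7
```

```bash
python3 st.py
```

```text
18.65 [ 0.6188 -0.1264  0.0494] 140.61205031159116 [ 2.301  -1.1198] 5.712483909467795 [ 0.3581 -0.7128 -0.2069]
[-0.0301 -0.0572]
```

>>> {"method": "carry_out", "body": {"commands": [[5, 0.7, 0, 0], [5, 0.7, 0, 0], [4, 0.6, 0, 0], [0, 0, 0, 0]]}}

```text
time: 19.15
eef_pos: [0.6097, -0.1166, 0.0494]
tcp_rot: [1.059, 2.957, 0.0]
wrist_force: [3.5, -0.0, 4.3]
opening: 0.0191
gripper_force: 59.6
```

```bash
python3 st.py
```

```text
19.15 [ 0.6097 -0.1166  0.0494] 140.57830195243147 [ 2.2045 -2.6758] 4.3237302557581145 [ 0.0551 -1.0281 -0.1636]
[-0.0283 -0.0439]
```

>>> {"method": "carry_out", "body": {"commands": [[2, 0.3, 0, 0], [2, 0.3, 0, 0], [1.5, 0.2, 0, 0], [0, 0, 0, 0]]}}

```text
time: 19.65
eef_pos: [0.6064, -0.1131, 0.0494]
tcp_rot: [1.06, 2.956, -0.0]
wrist_force: [5.9, -1.3, 5.1]
opening: 0.0192
gripper_force: 59.4
```

```bash
python3 st.py
```

```text
19.65 [ 0.6064 -0.1131  0.0494] 140.53791442824297 [ 2.7922 -5.3625] 5.1486968133878985 [-0.2494 -1.3704 -0.2849]
[-0.0277 -0.0392]
```

>>> {"method": "carry_out", "body": {"commands": [[2, 0.3, 0, 0], [2, 0.2, 0, 0], [2, 0.2, 0, 0], [0, 0, 0, 0]]}}

```text
time: 20.15
eef_pos: [0.6046, -0.1115, 0.05]
tcp_rot: [1.062, 2.95, -0.002]
wrist_force: [12.7, -9.0, 1.3]
opening: 0.0191
gripper_force: 59.1
```

```bash
python3 st.py
python3 - <<'E'
from h import *
J=(.5938,-.0668)
p,d=snapshot("top"); P=cloud("top",d); f=frame(J,50.5,P); z=P[...,2]
for r in trace("board_mid","top")[:1]: print(r["score"],rect(P,r["pixels"],.027,.042))
for r in trace("fence","top")[:1]: print(r["score"],rect(P,r["pixels"],.027,.046))
p,d=snapshot("scene"); cv2.imwrite("pics/s4.png",cv2.resize(p[270:400,330:530,::-1],None,fx=4,fy=4))
E
```

```text
20.15 [ 0.6046 -0.1115  0.05  ] 140.41661450579426 [  1.1329 -15.5324] 1.3355517690455132 [-1.8335 -2.9796 -0.2805]
[-0.0276 -0.0367]
0.63 (2194, array([ 0.5934, -0.0376,  0.034 ]), ((602.051025390625, -48.27207946777344), (69.99974060058594, 191.87657165527344), 50.5046272277832))
0.83 (1391, array([ 0.6338, -0.0098,  0.036 ]), ((637.7449951171875, -12.5372314453125), (30.315082550048828, 248.5035858154297), 50.807373046875))
```

View pics/s4.png

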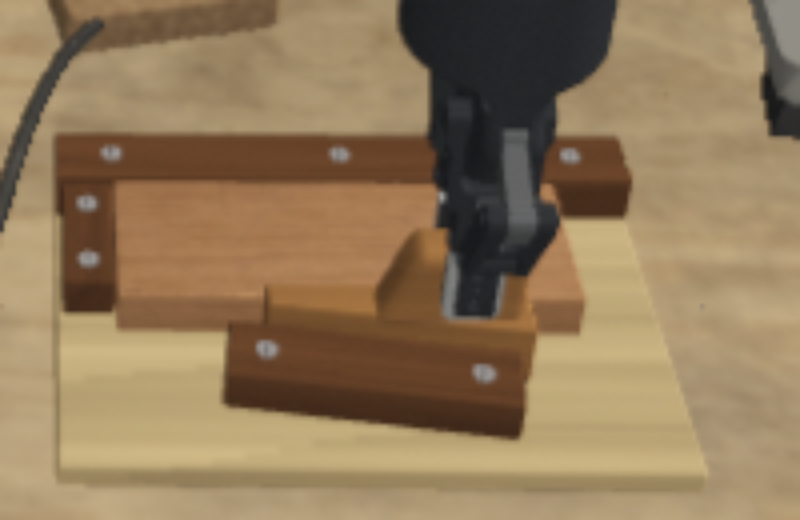

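The wedge sits deep in the gap and the board meets both fence and end stop (crop 117,180 to 580,330); measured 50.3 mm to the fence's origin, parallel. One more small push, then hand in.

>>> {"method": "carry_out", "body": {"commands": [[1.5, 0.2, 0, 0], [0, 0, 0, 0], [0, 0, 0, 0], [0, 0, 0, 0]]}}

```text
time: 20.85
eef_pos: [0.6045, -0.1115, 0.05]
tcp_rot: [1.062, 2.948, -0.002]
wrist_force: [17.0, -11.0, -2.6]
opening: 0.0188
gripper_force: 59.0
```

```bash
python3 st.py
```

```text
20.85 [ 0.6045 -0.1115  0.05  ] 140.3667567374735 [  2.2993 -20.1607] -2.6063452061403627 [-2.3619 -3.7435 -0.2569]
[-0.0277 -0.0367]
```

```bash
python3 -c "
from station import *
print(close_job())"
```

```text
the job is handed in; nothing more can be done
None
```

The drawer is out at its stop, and the wedge is driven tight, still gripped and pushed in with about 20 N. The board measured flush: parallel to the fence, its centre 50.3 mm in front of the fence's origin. The job was handed in at about 21 s; no verdict came back.

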